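# Open the sandal maker's wide tool chest

## Robot

A 7-joint arm with a two-finger parallel gripper is mounted at the origin on the work surface. World frame = base frame: x ahead of the robot, y to its left, z up, the work surface at z = 0. Lengths are in m, angles in rad, forces in N, time in s.
With the tool pointing down it reaches from about 0.425 to 0.825 m from the base axis. Payload 3.6 kg.
Tool frame: the origin (TCP) lies on the centre line of the jaws, within the pads' length; the fingertips stand 11 mm ahead of it and the grasp point (between the pads) lies 8 mm behind it (robot.tips_ahead is the distance from the TCP to the fingertips, in m); z points along the fingers, y is the direction in which the jaws open and shut (so a half turn about z gives the same grasp; the last joint's range is limited). The gripper opens to 85 mm and grips with 20 to 120 N. Pads are 22 mm wide; open, the fingers measure 114 mm over their backs; the gripper's body (76 mm by 85 mm) begins 54 mm behind the grasp point. The pads swing forward as they close: fully open they stand 13 mm farther back than shut.
Start: joints at [1.131, 0.615, -0.013, 1.423, 0.008, 1.103, -0.04], TCP at [0.261, -0.595, 0.22] pointing down, gripper open.
Joint ranges: [-3.12, 3.12], [-0.3, 2.06], [-1.34, 1.32], [0.26, 2.42], [-1.36, 4.5], [0.01, 1.98], [-2.84, 2.84]. Speed limits (rad/s): [2.79, 2.79, 3.14, 3.14, 3.14, 3.14, 3.14].

## Interface

Orientations are given as a unit quaternion [w, x, y, z].
In Python, from plant import robot gives the robot as it stands.
- The arm moves only by the tool jog_arm, never from a script. Its argument "series" is text: rows parted by semicolons, each of 7 numbers parted by spaces: the gripper command: -1 is fully open, 1 is shut, values between are in proportion, then the shift along the tool's x, y, z in mm, then the turn, a rotation vector about the tool's x, y, z in degrees. In form: fingers dx dy dz wx wy wz; .... A call has exactly 10 rows; each row is the pose to reach, as a shift and turn from the pose commanded when the call began, along the tool's axes at that moment; what a row does not reach only later rows make up. A row lasts 1/8 s, in which the tool goes at most 62.5 mm and 10.7 degrees, less where a joint would pass 70% of its speed; a pose out of reach is approached as far as the arm can. A call with a gripper value outside its range is refused whole. The fingers move at their own pace and stop on an object; the grip force is fixed at half the most. Time passes only in rows, so rows that repeat a pose let the fingers close, or fill a call up. It gives the time, the measured TCP pose, the force and the opening at its end, in the units of the state.
- robot.get_obs(): the state, without advancing time (a new reading comes with each control period).
- robot.get_image(name): name is "scene" or "top"; returns a dict with "image" (480x640x3 uint8, red, green, blue), "depth" (480x640 float32, m along the optical axis (not along the pixel's ray), 0 where there is no reading), "fx", "fy", "cx", "cy" (pixels), "rvec" (rotation vector, rad) and "tvec" (3), from world to camera coordinates, as OpenCV has them. Camera axes: x right, y down, z forward; pixel columns grow to the right and rows downward; lengths in m; the calibration is good to about 2 mm. A picture is of the moment at which its call begins.
- robot.sign_off(): hands the job in, once; it reports no verdict.
Trained networks look in a picture, given as the dict that the camera call returned (one of the last four; its "shot" number tells which), for a name from the list of things; names that differ only in an ending like _2 or _b are one class to them, and where a whole thing is asked for, a point or a joint stands for the part that bears it (a point fixed in the world has none). Each returns a list of dicts, best first, with "p" (0 to 1); they miss things now and then, are a little off and sometimes report something else, mostly with a low value. They report only what shows in the picture. A call takes as long as a camera call.
- robot.look_for(picture, query): "rect" ([left, top, right, bottom] in pixels, round what is visible of it).
- robot.trace(picture, query): "mask" (480x640 bool, what is visible of it) and "rect" ([left, top, right, bottom] in pixels, round what is visible of it).
- robot.mark_of(picture, query): "uv" ([column, row] in pixels: a listed point, or the origin of a listed thing).
The state is a dict: "time_s": time; "joint_pos": joint angles; "dq": joint speeds; "effort": joint torques, N m; "ee_pos": TCP position; "orientation": TCP orientation; "force": force on the tool from outside, world axes, zero at the start; "wrist_torque": the same for the moment, N m; "width": opening from 0.0 (shut) to 1.0 (fully open).
Only numpy, scipy, OpenCV 4.12 (cv2) and the standard library are available. Lean on these libraries where they do the work, as an engineer would, in place of code of your own. Each camera call takes 0.05 s, during which the arm holds its last target.

## Task

Two grey steel tool chests stand side by side on the sandal maker's bench. Lift the lid of the wider one by its pull bar until its struts take over and hold it wide open by themselves, then let go; leave the narrower chest shut.

Things in the scene. Friction and masses are not known exactly. Their poses are not given: they have to be found in the camera images.
- wide_lid (a joint): Lid angle, rad, of the WIDE chest: 0 shut, grows as it opens upward, stop at 1.4. Grey steel box 180 mm deep, 300 wide, 90 high, fixed to the bench, yaw within 15 deg, left or right of the other; flat lid 10 mm thick, 0.7 kg, gas strut on each side. 1 to 2 N up at the bar lifts it. Let go below the balance point (0.9 to 1.0 rad) it sinks shut; above, the struts raise it to the stop and hold it.
- wide_bar (a point): Middle of the WIDE lid's steel pull bar (moves with the lid): round, 12 mm thick, 130 long, level, parallel to the hinge, an arm at each end; 39 mm clear between bar and chest front. 95 mm above the bench when shut, 225 mm from the hinge line. It can turn between fingers that pinch it. Lid shut: x points level from bar to hinge, y along the bar, z up; axes turn with the lid.
- wide_hinge (a point): Middle of the WIDE chest's hinge line, on its rear upper edge, 90 mm above the bench; fixed. x points level from the chest's front (pull bar, robot side) to its rear, y along the hinge, z up. With the lid shut the bar's middle is at x = -225, z = +5 mm from here; as the lid opens the bar swings up and back about this line.
- narrow_lid (a joint): Lid angle, rad, of the NARROW chest (0 shut), to be left shut: same kind of grey chest, 180 mm deep and 90 high but only 170 wide, with a 110 mm pull bar.

How it is judged:
By the outcome, as a careful person would: the job done as asked, in the order asked, and still so for the second after the job is handed in, with the robot touching nothing.
It also fails if it takes over 40 s, if anything falls off the work surface, if the arm or the gripper's body presses on something with over 40 N, if the wrist force passes 120 N, or if a joint passes its speed limit or range.

## Working session

There is one attempt and no reset: what is moved stays moved. The work goes in short steps, Python scripts to look and compute and a tool call to move; the robot and the scene stay as the last step left them, time stands still between calls to the robot, and variables do not carry over. Pictures are saved under pics/ and viewed, and the job is handed in when it is done.

Besides the shell and the picture viewer there is one more tool, called after "Call:" as name(argument=value, ...) on one line, values as JSON. jog_arm: Moves the arm, as the interface text tells. Its arguments: {"type":"object","properties":{"series":{"type":"string"}},"required":["series"]}

```bash
mkdir -p pics; ls; cat > h.py <<'E'
import numpy as np, cv2
from scipy.spatial.transform import Rotation as R
from plant import robot
def px2w(p,u,v,d):
    Rm=cv2.Rodrigues(np.array(p["rvec"],float))[0]
    c=np.array([(u-p["cx"])/p["fx"]*d,(v-p["cy"])/p["fy"]*d,d])
    return Rm.T@(c-np.array(p["tvec"]).ravel())
def cloud(p):
    v,u=np.mgrid[0:480,0:640]; d=p["depth"]
    Rm=cv2.Rodrigues(np.array(p["rvec"],float))[0]
    c=np.stack([(u-p["cx"])/p["fx"]*d,(v-p["cy"])/p["fy"]*d,d],-1)
    w=(c-np.array(p["tvec"]).ravel())@Rm
    w[d<=0]=np.nan
    return w
def save(p,n): cv2.imwrite("pics/"+n,p["image"][:,:,::-1])
E
python3 - <<'E'
from h import *
for n in ("scene","top"):
    p=robot.get_image(n); save(p,n+"0.png"); np.save(n+"0.npy",cloud(p))
    for q in ("wide_bar","wide_hinge"):
        for r in robot.mark_of(p,q)[:2]:
            u,v=r["uv"]; print(n,q,r["p"],r["uv"],np.round(px2w(p,u,v,p["depth"][int(v),int(u)]),4))
    for q in("wide_lid","narrow_lid"):
        print(n,q,[(x["p"],np.round(x["rect"])) for x in robot.look_for(p,q)[:3]])
print(robot.get_obs())
E
```

```text
pics
scene wide_bar 0.97 [202.0, 233.2] [ 0.2978 -0.2134 -0.0026]
scene wide_hinge 0.66 [241.7, 309.3] [ 0.6261 -0.1886  0.0814]
scene wide_lid [(0.57, array([132., 222., 315., 342.]))]
scene narrow_lid [(0.95, array([377., 173., 486., 249.]))]
top wide_bar 0.61 [442.7, 338.1] [ 0.3954 -0.2343 -0.0008]
top wide_hinge 0.79 [423.2, 209.2] [ 0.6172 -0.1826  0.0987]
top wide_lid [(0.55, array([342., 196., 524., 342.]))]
top narrow_lid [(0.85, array([123., 199., 238., 335.]))]
{'time_s': 0.5, 'joint_pos': array([ 1.13048155,  0.61495462, -0.01261477,  1.42345161,  0.00809245,
        1.10340253, -0.04038291]), 'dq': array([-0.00139765, -0.00147217, -0.0009379 , -0.00116864,  0.00037641,
       -0.00139312,  0.00025806]), 'effort': array([-6.85263367e-04, -4.68654227e+01,  2.58500967e-01, -1.71160036e+01,
        9.97061172e-03,  2.48592951e-03, -4.23973722e-05]), 'ee_pos': array([ 0.26137568, -0.59506992,  0.21984454]), 'orientation': array([-8.66835856e-05,  9.78663890e-01,  2.05467717e-01,  5.82006101e-06]), 'force': array([0.01717186, 0.79922947, 1.08826536]), 'wrist_torque': array([ 0.02163841, -0.0230821 ,  0.01775272]), 'width': 0.9953276531195304}
```

View pics/scene0.png

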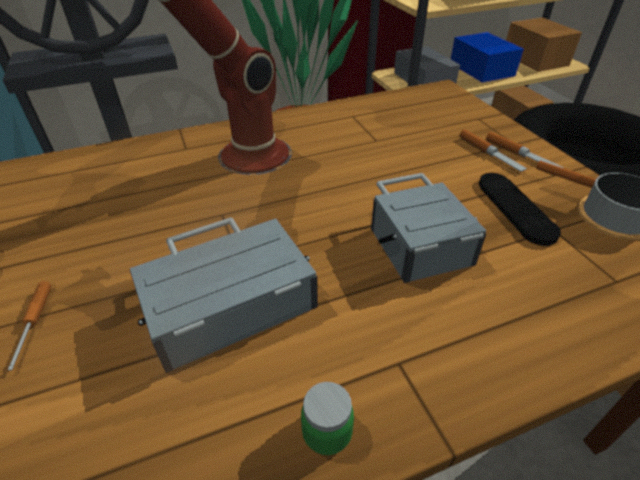

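View pics/top0.png

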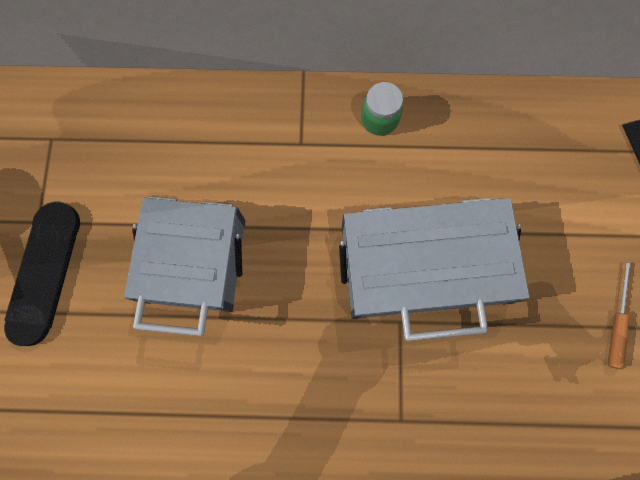

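The top view shows the wide chest on the right (lid about x 345–525, y 200–315) with its bar at about (408,338)–(486,330). The narrow chest is on the left at about (130–240, 200–330). Next I'll measure the bar and hinge from depth.

```bash
python3 - <<'E'
from h import *
w=np.load("top0.npy")
sub=w[190:350,330:540].reshape(-1,3)
lid=sub[(sub[:,2]>0.085)&(sub[:,2]<0.12)]
print(len(lid), np.nanmedian(lid[:,2]))
rect=cv2.minAreaRect((lid[:,:2]*1000).astype(np.float32)); print("all",rect)
b=w[318:348,400:495].reshape(-1,3); b=b[(b[:,2]>0.07)]
print("bar n",len(b),np.percentile(b[:,2],[5,50,95]))
# lid main
L=w[190:300,330:540].reshape(-1,3);L=L[L[:,2]>0.085]
v,u=np.mgrid[0:480,0:640]
for c in range(396,500,6):
    col=w[305:350,c]; k=np.where(col[:,2]>0.08)[0]
    print(c, [ (int(305+i),np.round(col[i]*1000).astype(int).tolist()) for i in k[-3:]])
p=robot.get_image("top")
np.save("cam_top.npy",p,allow_pickle=True)
for q in("wide_lid",):
    r=robot.trace(p,q)
    m=r[0]["mask"]; pts=w[m]; pts=pts[pts[:,2]>0.085]; print(r[0]["p"],cv2.minAreaRect((pts[:,:2]*1000).astype(np.float32)))
print(p["tvec"],p["rvec"],p["fx"])
E
```

```text
18721 0.10102764760502754
all ((512.9348754882812, -201.697509765625), (237.35580444335938, 324.6955261230469), 6.5558953285217285)
bar n 773 [0.0968458  0.1004452  0.10325052]
396 [(309, [439, -132, 104]), (310, [438, -133, 98]), (311, [437, -134, 88])]
402 [(320, [421, -143, 99]), (321, [420, -143, 98]), (322, [418, -143, 98])]
408 [(338, [392, -152, 99]), (339, [390, -152, 101]), (340, [388, -152, 98])]
414 [(337, [393, -162, 103]), (338, [392, -162, 102]), (339, [390, -163, 98])]
420 [(337, [394, -172, 100]), (338, [392, -173, 99]), (339, [390, -173, 98])]
426 [(336, [395, -182, 103]), (337, [394, -182, 101]), (338, [392, -183, 98])]
432 [(335, [397, -192, 104]), (336, [396, -193, 99]), (337, [394, -193, 100])]
438 [(335, [398, -203, 100]), (336, [396, -202, 103]), (337, [394, -203, 98])]
444 [(334, [400, -213, 101]), (335, [398, -213, 100]), (336, [396, -213, 100])]
450 [(334, [400, -223, 99]), (335, [398, -223, 101]), (336, [397, -224, 97])]
456 [(333, [402, -232, 105]), (334, [400, -233, 99]), (335, [399, -233, 98])]
462 [(333, [402, -243, 99]), (334, [400, -243, 100]), (335, [399, -243, 98])]
468 [(332, [404, -253, 101]), (333, [402, -253, 101]), (334, [401, -253, 98])]
474 [(331, [406, -262, 103]), (332, [404, -263, 102]), (333, [403, -264, 98])]
480 [(331, [406, -273, 101]), (332, [404, -273, 100]), (333, [403, -273, 99])]
486 [(330, [408, -283, 100]), (331, [406, -283, 100]), (332, [405, -284, 97])]
492 []
498 []
0.78 ((510.5148010253906, -203.09573364257812), (231.83554077148438, 300.2081298828125), 6.746154308319092)
[-0.01462047  0.56526166  0.83368342] [ 2.12687285 -2.07608438  0.22124431] 488.17483487027295
```

```bash
cat >> h.py <<'E'
a=np.radians(7.0); X=np.array([np.cos(a),np.sin(a),0]); Y=np.array([-np.sin(a),np.cos(a),0])
HG=np.array([0.402,-0.2175,0.0])+0.225*X+np.array([0,0,0.09])
def barpos(t): # bar middle at lid angle t
    r,z=-0.225,0.005
    return HG+X*(r*np.cos(t)+z*np.sin(t))+np.array([0,0,1])*(-r*np.sin(t)+z*np.cos(t))
def quat(o): return R.from_quat([o[1],o[2],o[3],o[0]])
def delta(tgt_pos,tgt_R=None):
    o=robot.get_obs(); Rt=quat(o["orientation"])
    d=Rt.inv().apply(tgt_pos-o["ee_pos"])*1000
    w=np.degrees((Rt.inv()*tgt_R).as_rotvec()) if tgt_R is not None else None
    return np.round(d,1),(np.round(w,1) if w is not None else None)
RD=R.from_matrix(np.column_stack([np.cross(X,[0,0,-1]),X,[0,0,-1]]))
E
python3 - <<'E'
from h import *
print(HG,barpos(0),barpos(1.4)); print(delta(barpos(0)+[0,0,0.105],RD))
E
```

```text
[ 0.62532288 -0.1900794   0.09      ] [ 0.402  -0.2175  0.095 ] [ 0.59225585 -0.19413952  0.31257602]
(array([ 280.6, -289.2,   19.9]), array([ -0. ,  -0. , -73.3]))
```

Call:
jog_arm(series="0 28 -29 2 0 0 -8; 0 60 -62 4 0 0 -16; 0 95 -98 7 0 0 -25; 0 130 -135 10 0 0 -34; 0 167 -172 12 0 0 -43; 0 203 -209 14 0 0 -52; 0 237 -244 17 0 0 -61; 0 262 -270 19 0 0 -68; 0 280.6 -289.2 20 0 0 -73.3; 0 280.6 -289.2 20 0 0 -73.3")

```text
time_s: 1.85
ee_pos: [0.4028, -0.216, 0.2002]
orientation: [0.0, 0.661, 0.75, 0.0]
force: [-0.1, -0.5, 0.9]
width: 0.5
```

Call:
jog_arm(series="0 0 0 15 0 0 0; 0 0 0 35 0 0 0; 0 0 0 55 0 0 0; 0 0 0 68 0 0 0; 0 0 0 76 0 0 0; 0 0 0 78 0 0 0; 0 0 0 78 0 0 0; 0 0 0 78 0 0 0; 0 0 0 78 0 0 0; 0 0 0 78 0 0 0")

```text
time_s: 3.1
ee_pos: [0.4021, -0.2175, 0.1221]
orientation: [0.0, 0.663, 0.749, 0.0]
force: [0.6, -0.5, -0.0]
width: 0.499
```

```bash
python3 - <<'E'
from h import *
o=robot.get_obs(); print(o["ee_pos"],o["force"],o["width"])
t=robot.get_image("top"); s=robot.get_image("scene")
for n,p in(("t",t),("s",s)):
    im=p["image"][:,:,::-1].copy()
    for pt in (barpos(0),barpos(0)+.065*Y,barpos(0)-.065*Y,HG):
        uv,_=cv2.projectPoints(pt[None],np.array(p["rvec"],float),np.array(p["tvec"],float),np.array([[p["fx"],0,p["cx"]],[0,p["fy"],p["cy"]],[0,0,1]]),None)
        u,v=uv.ravel(); print(n,u,v); cv2.circle(im,(int(u),int(v)),2,(0,0,255),-1)
    c=im[270:390,360:520] if n=="t" else im[190:350,110:330]
    cv2.imwrite(f"pics/{n}1.png",cv2.resize(c,None,fx=3,fy=3))
E
```

```text
[ 0.40209439 -0.21751553  0.1221262 ] [ 0.57033583 -0.51472385 -0.04617496] 0.49913011067724306
t 446.0686116695397 332.72245970469186
t 407.9206946841191 336.5330622714018
t 484.12807079025254 328.92069321064173
t 426.2950360215776 206.314547747329
s 200.4229672099941 229.29351543720875
s 230.38136031139857 219.46733592066852
s 168.9117012445873 239.6290282639971
s 240.12374406765264 306.0886950728297
```

View pics/t1.png

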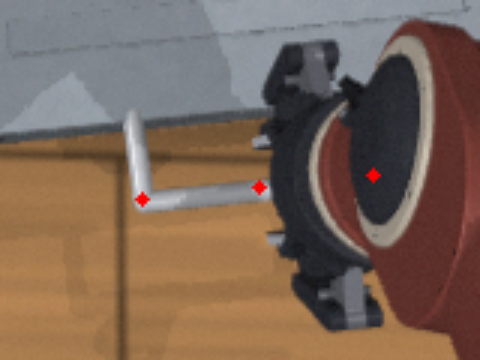

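View pics/s1.png

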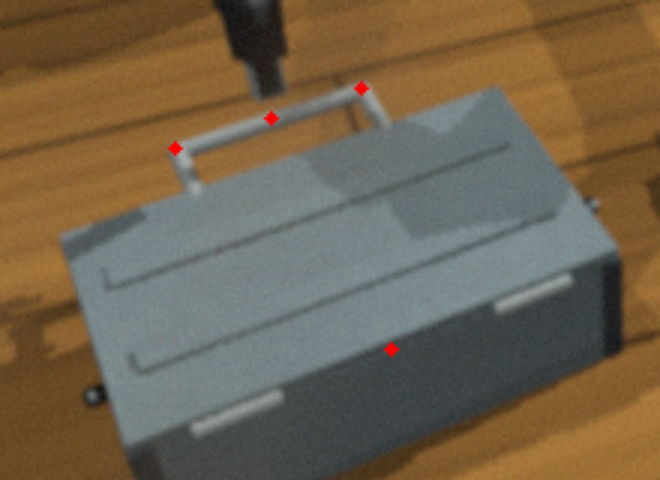

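Overlay in the pictures: the predicted bar points sit on the bar, within about 2 px, which is about 2 mm towards the robot. The fingers straddle the bar front and back. I'll descend with a 2 mm forward correction and then close.

Call:
jog_arm(series="0 0 -1 10 0 0 0; 0 0 -2 20 0 0 0; 0 0 -2 30 0 0 0; 0 0 -2 36 0 0 0; 0 0 -2 36 0 0 0; 0.4 0 -2 36 0 0 0; 0.5 0 -2 36 0 0 0; 0.6 0 -2 36 0 0 0; 0.6 0 -2 36 0 0 0; 0.6 0 -2 36 0 0 0")

```text
time_s: 4.45
ee_pos: [0.4, -0.2177, 0.086]
orientation: [0.0, 0.663, 0.749, 0.0]
force: [0.2, 0.1, -1.4]
width: 0.203
```

Call:
jog_arm(series="0.65 0 0 0 0 0 0; 0.7 0 0 0 0 0 0; 0.75 0 0 0 0 0 0; 0.8 0 0 0 0 0 0; 0.9 0 0 0 0 0 0; 1 0 0 0 0 0 0; 1 0 0 0 0 0 0; 1 0 0 0 0 0 0; 1 0 0 0 0 0 0; 1 0 0 0 0 0 0")

```text
time_s: 5.7
ee_pos: [0.4021, -0.2179, 0.0875]
orientation: [0.002, 0.662, 0.749, 0.001]
force: [3.5, 1.5, 9.9]
width: 0.001
```

```bash
python3 - <<'E'
from h import *
o=robot.get_obs(); print(o["ee_pos"],o["force"],o["wrist_torque"],o["width"])
b0=barpos(0)
for t in np.arange(0,1.36,0.05):
    d=(barpos(t)-b0)*1000; print(round(t,2), "rear %.1f up %.1f"%(d@X,d[2]))
E
```

```text
[ 0.40210632 -0.2179289   0.08750184] [3.50019874 1.46299143 9.89280672] [ 0.33768661 -0.54118066 -0.00403712] 0.000882502278837753
0.0 rear 0.0 up 0.0
0.05 rear 0.5 up 11.2
0.1 rear 1.6 up 22.4
0.15 rear 3.3 up 33.6
0.2 rear 5.5 up 44.6
0.25 rear 8.2 up 55.5
0.3 rear 11.5 up 66.3
0.35 rear 15.4 up 76.8
0.4 rear 19.7 up 87.2
0.45 rear 24.6 up 97.4
0.5 rear 29.9 up 107.3
0.55 rear 35.8 up 116.9
0.6 rear 42.1 up 126.2
0.65 rear 48.9 up 135.1
0.7 rear 56.1 up 143.8
0.75 rear 63.8 up 152.0
0.8 rear 71.8 up 159.9
0.85 rear 80.3 up 167.3
0.9 rear 89.1 up 174.4
0.95 rear 98.2 up 180.9
1.0 rear 107.6 up 187.0
1.05 rear 117.4 up 192.7
1.1 rear 127.4 up 197.8
1.15 rear 137.7 up 202.4
1.2 rear 148.1 up 206.5
1.25 rear 158.8 up 210.1
1.3 rear 169.6 up 213.1
1.35 rear 180.6 up 215.6
```

```bash
python3 - <<'E'
from h import *
print(robot.tips_ahead)
s=robot.get_image("scene"); t=robot.get_image("top")
cv2.imwrite("pics/s2.png",cv2.resize(s["image"][170:350,110:330,::-1],None,fx=3,fy=3))
cv2.imwrite("pics/t2.png",cv2.resize(t["image"][180:380,330:540,::-1],None,fx=3,fy=3)[:600])
c=cloud(t); L=c[215:300,370:400].reshape(-1,3); print("lid z",np.nanpercentile(L[:,2],[5,50,95]), np.nanmedian(c[225:240,400:420,2]),np.nanmedian(c[285:300,400:410,2]))
E
```

```text
0.011
lid z [0.09775135 0.10063571 0.10438753] 0.10233369722954547 0.09969285764067838
```

View pics/s2.png

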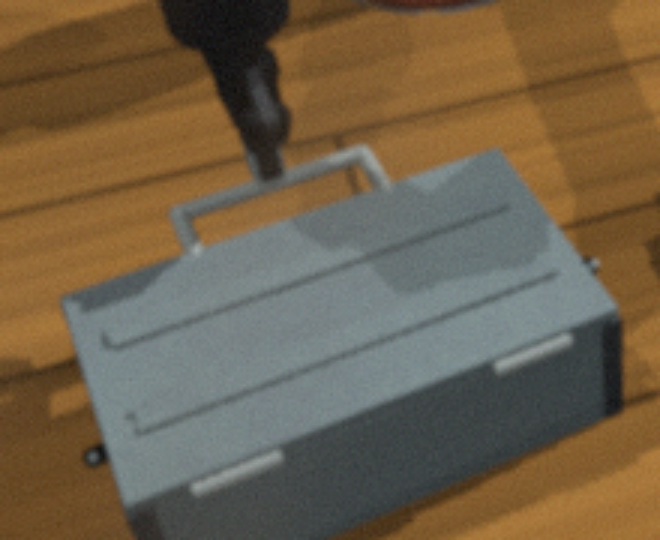

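View pics/t2.png

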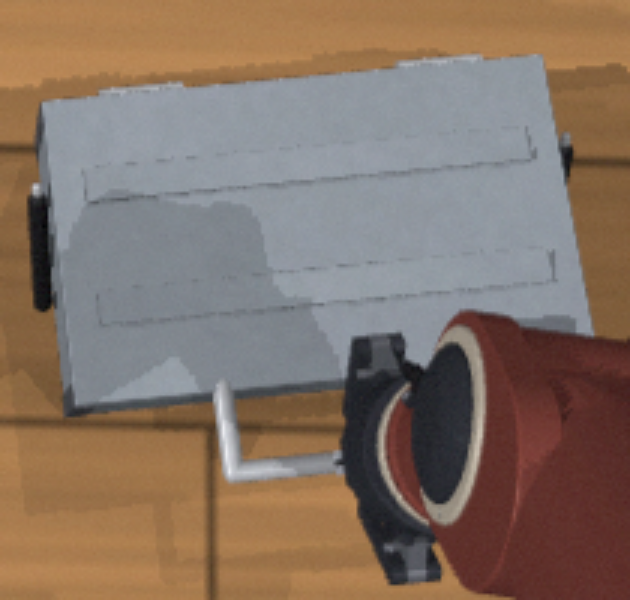

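```bash
python3 - <<'E'
from h import *
s=robot.get_image("scene")
cv2.imwrite("pics/s3.png",cv2.resize(s["image"][190:260,160:250,::-1],None,fx=8,fy=8,interpolation=cv2.INTER_CUBIC))
w=cloud(s)
b0=barpos(0)
for v in range(205,246,2):
    r=[]
    for u in (190,194,196,198,200,202,204,208):
        q=w[v,u]-b0; r.append("%4.0f/%4.0f"%(q@X*1000,w[v,u,2]*1000))
    print(v,*r)
E
```

```text
205   21/ 177   23/ 175   51/ 195   51/ 193   53/ 194   42/ 184   53/ 191 -204/  -4
207   14/ 167   42/ 185   52/ 191   54/ 191   56/ 191   58/ 192   59/ 191 -191/  -1
209   16/ 164   56/ 191   57/ 190   59/ 191   61/ 191   59/ 188   59/ 186 -185/  -2
211   16/ 160   62/ 191   60/ 189   60/ 187   61/ 187   61/ 185   62/ 185 -179/  -3
213   14/ 153   61/ 186   61/ 185   58/ 181   59/ 181   55/ 176   54/ 174 -169/  -2
215    7/ 144   57/ 179   55/ 176   48/ 169   50/ 169   46/ 164   45/ 162 -161/  -2
217    9/ 140   49/ 168   49/ 167   42/ 160   30/ 149   33/ 150   34/ 149 -154/  -2
219 -168/  -2   40/ 156   30/ 148   30/ 146   30/ 145    7/ 124 -151/  -2 -146/  -2
221 -161/  -3   32/ 146   13/ 130   14/ 128   13/ 126   13/ 125 -146/  -4 -137/  -1
223 -153/  -2    5/ 120   12/ 124   14/ 124   15/ 123   13/ 120    5/ 112 -130/  -1
225 -144/  -1    7/ 117   13/ 119   16/ 120   14/ 117   14/ 116    4/ 106 -124/  -1
227 -139/  -3    8/ 113    9/ 112   14/ 114   11/ 110   14/ 111    5/ 102    2/  96
229 -132/  -2    3/ 103    7/ 105   14/ 109   13/ 106   13/ 105    6/  97    4/  93
231 -123/  -2    2/  97    8/ 101    7/  99    4/  94    6/  94    4/  91    3/  87
233    3/  97    6/  96    6/  94    7/  94    5/  90    9/  92 -101/  -2  -93/   0
235    4/  93    6/  91    6/  89 -101/  -2  -98/  -2  -94/  -0  -95/  -3  -91/  -4
237    4/  88  -97/  -1  -95/  -1  -94/  -2  -92/  -3  -88/  -1  -86/  -1  -84/  -4
239  -93/   0  -90/  -1  -90/  -3  -85/  -1  -84/  -2  -84/  -3  -79/  -1  -75/  -2
241  -86/   1  -84/  -2  -80/   0  -82/  -4  -74/   1  -75/  -1  -74/  -2  -67/  -0
243  -84/  -3  -79/  -3  -77/  -3  -73/  -2  -71/  -2  -67/  -1  -64/   1   48/  95
245  -75/  -1  -71/  -2  -70/  -3  -68/  -3   49/  98   50/  97   52/  97   56/  97
```

View pics/s3.png

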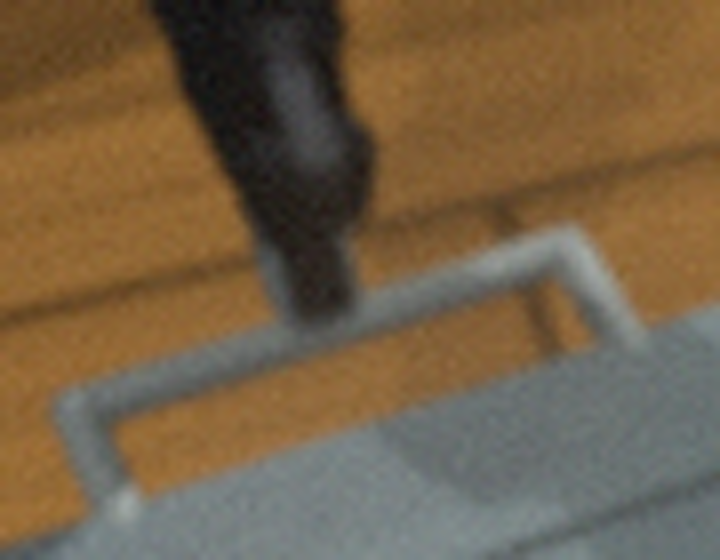

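The closeup shows the fingers shut on top of the bar: tip at about (199,230), with the bar running unbroken beneath. The grasp missed, and the tips are higher than I assumed. I'll lift off and measure the real tip height against the TCP, shut and at part opening.

Call:
jog_arm(series="1 0 0 -10 0 0 0; 1 0 0 -25 0 0 0; 1 0 0 -40 0 0 0; 1 0 0 -40 0 0 0; 1 0 0 -40 0 0 0; 1 0 0 -40 0 0 0; 1 0 0 -40 0 0 0; 1 0 0 -40 0 0 0; 1 0 0 -40 0 0 0; 1 0 0 -40 0 0 0")

```text
time_s: 7.1
ee_pos: [0.4, -0.2177, 0.1259]
orientation: [-0.0, 0.663, 0.749, 0.0]
force: [-0.2, -0.4, -0.0]
width: -0.0
```

```bash
python3 - <<'E'
from h import *
o=robot.get_obs(); print(o["ee_pos"],o["orientation"],o["force"],o["width"])
s=robot.get_image("scene")
cv2.imwrite("pics/s4.png",cv2.resize(s["image"][170:260,150:250,::-1],None,fx=6,fy=6,interpolation=cv2.INTER_CUBIC))
w=cloud(s); b0=barpos(0)
for v in range(193,240,2):
    print(v,*["%4.0f/%4.0f"%((w[v,u]-b0)@X*1000,w[v,u,2]*1000) for u in range(190,210,2)])
E
```

```text
[ 0.39999988 -0.21770608  0.12590628] [-4.68279634e-05  6.62534711e-01  7.49031210e-01  1.89096249e-05] [-0.21754397 -0.40648743 -0.02366213] -8.662434102924142e-05
193   57/ 228   60/ 228   58/ 226   60/ 226   60/ 225   58/ 222   58/ 221 -255/  -2 -253/  -1 -247/   1
195   61/ 226   60/ 225   59/ 223   60/ 222   58/ 219   55/ 216   52/ 213 -249/  -3 -245/  -2 -244/  -3
197   59/ 221   56/ 218   54/ 215   51/ 211   45/ 206   48/ 207   45/ 204 -241/  -4 -241/  -5 -235/  -3
199   51/ 211   50/ 209   45/ 204   45/ 203   43/ 200   39/ 196   39/ 194 -229/  -1 -225/   0 -225/  -1
201   43/ 201   43/ 200   29/ 189   27/ 186   28/ 185   33/ 187 -226/  -3 -225/  -4 -222/  -3 -218/  -3
203   35/ 191   28/ 185   28/ 184   12/ 170    6/ 165 -219/  -2 -216/  -1 -215/  -3 -210/  -1 -209/  -2
205    5/ 165   11/ 168    9/ 165   10/ 164   10/ 163 -212/  -3 -209/  -3 -207/  -3 -200/   1 -202/  -3
207    5/ 160   11/ 164   10/ 161   12/ 161   11/ 159    2/ 151 -201/  -2 -197/  -1 -195/  -2 -193/  -2
209    6/ 157   10/ 158   11/ 157   10/ 155   12/ 156    4/ 148 -192/  -2 -186/   1 -190/  -4 -183/  -1
[... 860 characters left out ...]
5/  -3 -135/  -5 -130/  -3 -127/  -2   -2/  98    0/  98    2/  98    4/  98
229 -131/  -2 -129/  -2 -123/   0   -1/  98    3/ 100    2/  97    3/  97    5/  97    9/  98    8/  96
231    3/ 101   -0/  97    4/  99    4/  98    7/  98    6/  96    5/  94    6/  93    3/  89 -102/  -1
233    4/  98    7/  99    6/  96    6/  94    5/  92    7/  91 -104/  -3 -103/  -4  -99/  -2  -96/  -2
235    6/  94    7/  93    8/  92 -102/  -1  -99/  -1  -96/  -0  -98/  -4  -93/  -1  -92/  -2  -88/  -1
237 -103/  -2 -100/  -2  -96/   0  -95/  -1  -92/  -0  -90/  -1  -85/   2  -87/  -2  -87/  -4  -81/  -1
239  -95/  -1  -92/  -1  -91/  -2  -90/  -3  -84/   1  -86/  -3  -81/  -1  -80/  -2  -76/  -1  -74/  -1
```

View pics/s4.png

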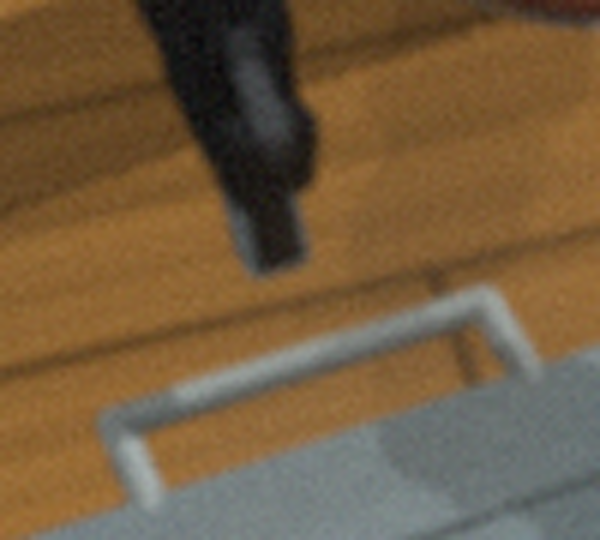

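Measured: with TCP z = 0.126, the shut fingertips are at z ≈ 0.138. That puts them about 12 mm behind the TCP, not 11 mm ahead as stated. The touch agrees: tips on the bar top at 0.101 with TCP at 0.0875. I'll go by the measurement and use TCP z ≈ 0.058 for the grasp.

Call:
jog_arm(series="0.15 0 1 0 0 0 0; 0.15 0 1 0 0 0 0; 0.15 0 1 3 0 0 0; 0.15 0 1 10 0 0 0; 0.15 0 1 20 0 0 0; 0.15 0 1 30 0 0 0; 0.15 0 1 40 0 0 0; 0.15 0 1 50 0 0 0; 0.15 0 1 60 0 0 0; 0.15 0 1 68 0 0 0")

```text
time_s: 8.4
ee_pos: [0.4009, -0.2175, 0.0572]
orientation: [-0.0, 0.663, 0.749, -0.0]
force: [-1.1, 0.0, -0.4]
width: 0.426
```

```bash
python3 - <<'E'
from h import *
o=robot.get_obs(); print(o["ee_pos"],o["force"],o["wrist_torque"],o["width"])
s=robot.get_image("scene")
cv2.imwrite("pics/s5.png",cv2.resize(s["image"][180:260,150:250,::-1],None,fx=6,fy=6,interpolation=cv2.INTER_CUBIC))
E
```

```text
[ 0.40091444 -0.21751429  0.0572052 ] [-1.10976187  0.01215275 -0.38292008] [-0.04836101 -0.01900558  0.00032662] 0.42648501327668664
```

View pics/s5.png

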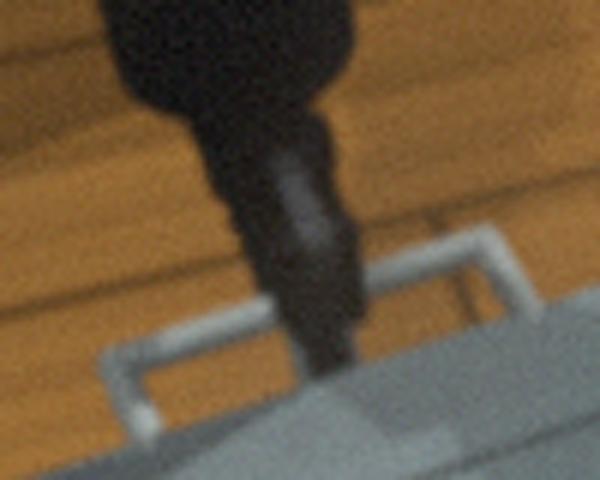

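The rear finger now passes in front of the bar, into the gap to the chest (tip at about (203,241)), with no contact force. Closing.

Call:
jog_arm(series="0.4 0 0 0 0 0 0; 0.55 0 0 0 0 0 0; 0.65 0 0 0 0 0 0; 0.7 0 0 0 0 0 0; 0.75 0 0 0 0 0 0; 0.8 0 0 0 0 0 0; 1 0 0 0 0 0 0; 1 0 0 0 0 0 0; 1 0 0 0 0 0 0; 1 0 0 0 0 0 0")

```text
time_s: 9.7
ee_pos: [0.4026, -0.2176, 0.0583]
orientation: [0.001, 0.662, 0.749, 0.001]
force: [5.6, 0.7, 0.9]
width: 0.124
```

```bash
python3 - <<'E'
from h import *
o=robot.get_obs(); print(o["ee_pos"],o["force"],o["wrist_torque"],o["width"])
E
```

```text
[ 0.4026302  -0.21760188  0.05827426] [5.64474878 0.6994587  0.91528741] [ 0.14016428 -1.04771074 -0.02610201] 0.1235496796203339
```

Gripped: the opening is 0.124 (about 11 mm) on a 12 mm bar. I'll lift along the arc.

Call:
jog_arm(series="1 0 1.5 0 0 0 0; 1 0 2 -11 0 0 0; 1 0 3 -22 0 0 0; 1 0 5 -34 0 0 0; 1 0 7 -45 0 0 0; 1 0 10 -56 0 0 0; 1 0 13 -66 0 0 0; 1 0 17 -77 0 0 0; 1 0 21 -87 0 0 0; 1 0 21 -87 0 0 0")

```text
time_s: 10.95
ee_pos: [0.4209, -0.2153, 0.1453]
orientation: [-0.0, 0.663, 0.749, -0.001]
force: [1.1, -2.4, -2.0]
width: 0.12
```

```bash
python3 - <<'E'
from h import *
o=robot.get_obs(); print(o["ee_pos"],o["force"],o["wrist_torque"],o["width"],o["joint_pos"])
s=robot.get_image("scene"); save(s,"s6.png")
E
```

```text
[ 0.42090919 -0.2153494   0.14530112] [ 1.08550911 -2.37352975 -2.01374837] [-0.38878214 -0.01699106  0.00982703] 0.12031130705948252 [ 0.69218004  0.47081583 -0.37731484  2.00411058  0.25979564  0.71385427
  0.2760361 ]
```

View pics/s6.png

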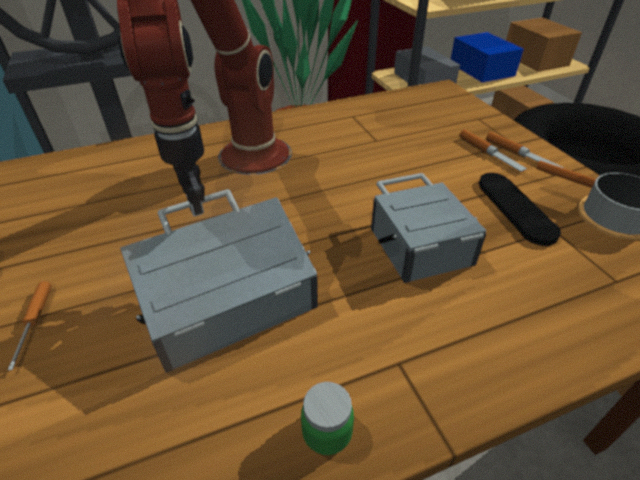

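Call:
jog_arm(series="1 0 5 10 0 0 0; 1 0 5 -10 0 0 0; 1 0 10.5 -20 0 0 0; 1 0 16 -30 0 0 0; 1 0 22.5 -39 0 0 0; 1 0 29 -48 0 0 0; 1 0 36.5 -56.5 0 0 0; 1 0 44 -65 0 0 0; 1 0 52 -73 0 0 0; 1 0 60.5 -80 0 0 0")

```text
time_s: 12.25
ee_pos: [0.4762, -0.2086, 0.2253]
orientation: [-0.005, 0.663, 0.748, -0.005]
force: [-13.7, -1.9, 11.7]
width: 0.116
```

```bash
python3 - <<'E'
from h import *
s=robot.get_image("scene"); save(s,"s7.png"); cv2.imwrite("pics/s7.png",cv2.resize(s["image"][80:380,90:390,::-1],None,fx=2,fy=2))
o=robot.get_obs(); print(o["ee_pos"],o["force"],o["wrist_torque"],o["width"],o["joint_pos"])
w=cloud(s)
try:
    r=robot.trace(s,"wide_lid"); m=r[0]["mask"]; P=w[m]; P=P[np.isfinite(P).all(1)]
    print(r[0]["p"],len(P)); q=np.c_[(P-HG)@X,P[:,2]-.09]
    ok=(q[:,1]>0.02); ang=np.arctan2(q[ok,1],-q[ok,0]); print("angle pct",np.percentile(ang,[10,50,90]))
except Exception as e: print(e)
E
```

```text
[ 0.47769714 -0.20844588  0.22657713] [-13.17318418  -2.34838686  13.70594235] [-0.48804944  3.03971186 -0.00754391] 0.11991437355537134 [ 0.64641974  0.43844809 -0.40845971  1.76819865  0.20910063  0.98771953
  0.27609425]
0.81 19373
angle pct [0.86921645 0.91567173 1.09191195]
```

View pics/s7.png

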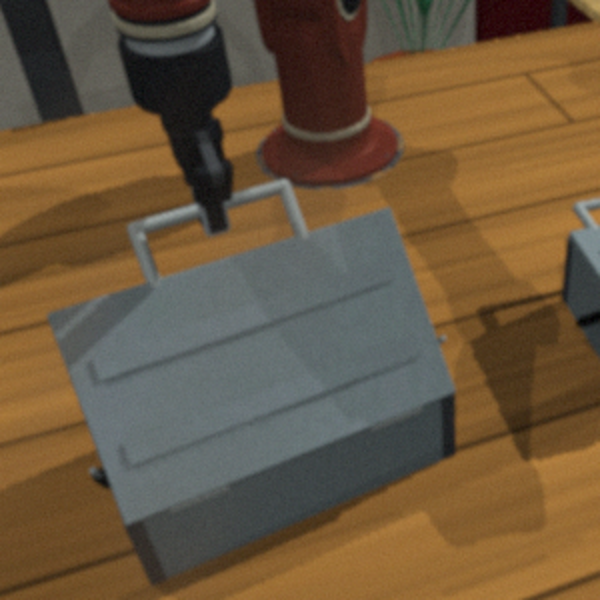

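The lid is at about 0.87 rad with the bar still pinched. There is roughly 19 N along the radius, so my arc is a few mm too tight. I'll relieve that and carry on past the balance point.

Call:
jog_arm(series="1 0 -2 -4 0 0 0; 1 0 6 -11 0 0 0; 1 0 15 -18 0 0 0; 1 0 24 -24 0 0 0; 1 0 34 -30 0 0 0; 1 0 44 -35 0 0 0; 1 0 54 -40 0 0 0; 1 0 65 -44 0 0 0; 1 0 70 -45 0 0 0; 1 0 70 -45 0 0 0")

```text
time_s: 13.6
ee_pos: [0.5528, -0.1992, 0.272]
orientation: [0.002, 0.663, 0.749, 0.001]
force: [-2.2, -3.4, 7.0]
width: 0.116
```

```bash
python3 - <<'E'
from h import *
s=robot.get_image("scene"); cv2.imwrite("pics/s8.png",cv2.resize(s["image"][50:350,90:390,::-1],None,fx=2,fy=2))
o=robot.get_obs(); print(o["ee_pos"],o["force"],o["wrist_torque"],o["width"],o["joint_pos"])
w=cloud(s)
r=robot.trace(s,"wide_lid")
if r:
    m=r[0]["mask"]; P=w[m]; P=P[np.isfinite(P).all(1)]
    q=np.c_[(P-HG)@X,P[:,2]-.09]
    ok=(q[:,1]>0.02); ang=np.arctan2(q[ok,1],-q[ok,0]); print("angle pct",r[0]["p"],np.percentile(ang,[10,50,90]))
E
```

```text
[ 0.55268863 -0.19925053  0.27190521] [-3.60113672 -2.81771284  6.06746037] [-0.65878981  0.90877387 -0.01867096] 0.1151707308988693 [ 0.56494381  0.49575471 -0.41047308  1.52909356  0.20931763  1.1570804
  0.23684347]
angle pct 0.68 [1.26928544 1.31554789 1.49717189]
```

View pics/s8.png

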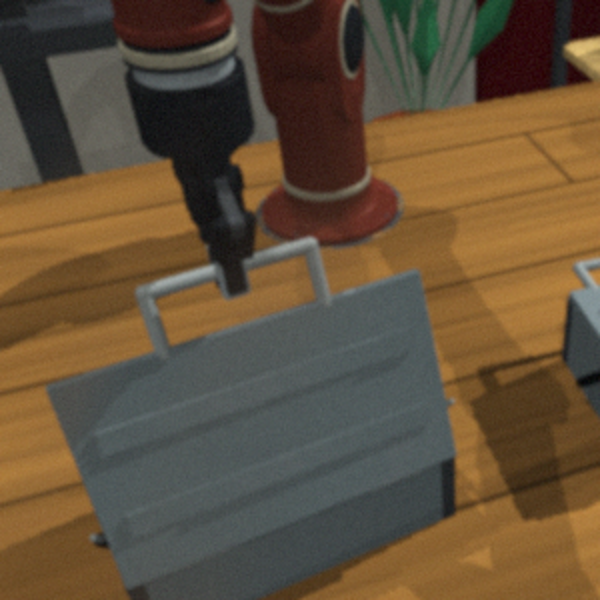

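The lid is at about 1.25 rad, past the balance point, and the forces are small. I'll open fully and follow the bar back a little so the rear finger doesn't hold it, then withdraw upward.

Call:
jog_arm(series="-0.5 0 0 0 0 0 0; -1 0 0 0 0 0 0; -1 0 5 0 0 0 0; -1 0 10 0 0 0 0; -1 0 15 0 0 0 0; -1 0 18 0 0 0 0; -1 0 18 0 0 0 0; -1 0 18 0 0 0 0; -1 0 18 0 0 0 0; -1 0 18 0 0 0 0")

```text
time_s: 14.95
ee_pos: [0.5691, -0.197, 0.27]
orientation: [0.0, 0.663, 0.749, -0.0]
force: [0.1, -1.1, 0.5]
width: 1.0
```

```bash
python3 - <<'E'
from h import *
s=robot.get_image("scene"); cv2.imwrite("pics/s9.png",cv2.resize(s["image"][50:350,90:390,::-1],None,fx=2,fy=2))
o=robot.get_obs(); print(o["ee_pos"],o["force"],o["wrist_torque"],o["width"])
w=cloud(s)
r=robot.trace(s,"wide_lid")
if r:
    m=r[0]["mask"]; P=w[m]; P=P[np.isfinite(P).all(1)]
    q=np.c_[(P-HG)@X,P[:,2]-.09]
    ok=(q[:,1]>0.02); ang=np.arctan2(q[ok,1],-q[ok,0]); print("angle pct",r[0]["p"],np.percentile(ang,[10,50,90]))
E
```

```text
[ 0.56913432 -0.19698125  0.27000746] [-0.17496129 -0.18614124  0.97252644] [-0.0076339  -0.07599672 -0.00036713] 1.0018462658129246
angle pct 0.64 [1.45502097 1.50166832 1.68028579]
```

View pics/s9.png

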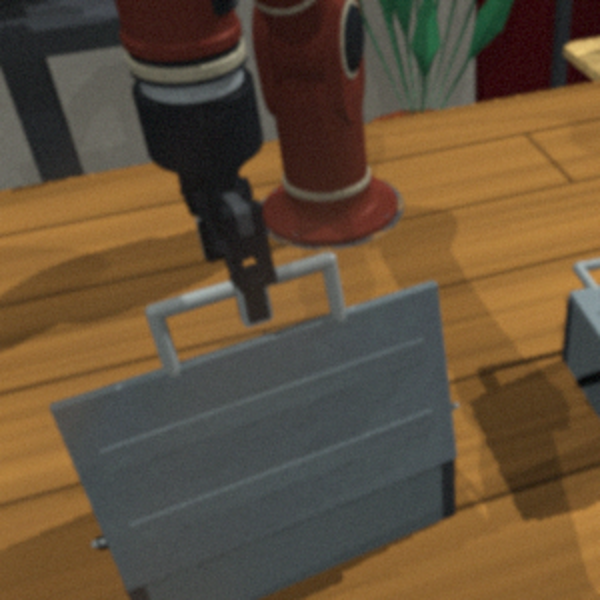

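The lid rose on to the stop, and the force is nil with the fingers clear on both sides of the bar. Withdrawing straight up.

Call:
jog_arm(series="-1 0 1 -10 0 0 0; -1 0 1 -25 0 0 0; -1 0 1 -40 0 0 0; -1 0 1 -55 0 0 0; -1 0 1 -70 0 0 0; -1 0 -15 -85 0 0 0; -1 0 -45 -95 0 0 0; -1 0 -90 -100 0 0 0; -1 0 -120 -100 0 0 0; -1 0 -120 -100 0 0 0")

```text
time_s: 16.3
ee_pos: [0.4475, -0.2126, 0.3712]
orientation: [0.001, 0.664, 0.748, -0.001]
force: [0.1, 0.3, -0.1]
width: 0.997
```

```bash
python3 - <<'E'
from h import *
s=robot.get_image("scene"); save(s,"s10.png")
o=robot.get_obs(); print(o["ee_pos"],o["force"],o["wrist_torque"],o["width"],o["dq"])
w=cloud(s)
for n in("wide_lid","narrow_lid"):
    r=robot.trace(s,n)
    if r:
        m=r[0]["mask"]; P=w[m]; P=P[np.isfinite(P).all(1)]
        if n=="narrow_lid": print(n,np.percentile(P[:,2],[5,50,95])); continue
        q=np.c_[(P-HG)@X,P[:,2]-.09]
        ok=(q[:,1]>0.02); ang=np.arctan2(q[ok,1],-q[ok,0]); print("angle pct",r[0]["p"],np.percentile(ang,[10,50,90]),P[:,2].max())
E
```

```text
[ 0.4490136  -0.21197735  0.37091095] [-0.51867394  0.36646521  0.43239799] [-0.01410554  0.00313323 -0.01548328] 0.999722150301666 [-0.02310734  0.03496767 -0.01593324 -0.02718924 -0.00194477 -0.00854505
 -0.0039545 ]
angle pct 0.91 [1.45309778 1.5001849  1.67785619] 0.31861790079589636
narrow_lid [0.09579046 0.09860807 0.10196824]
```

View pics/s10.png

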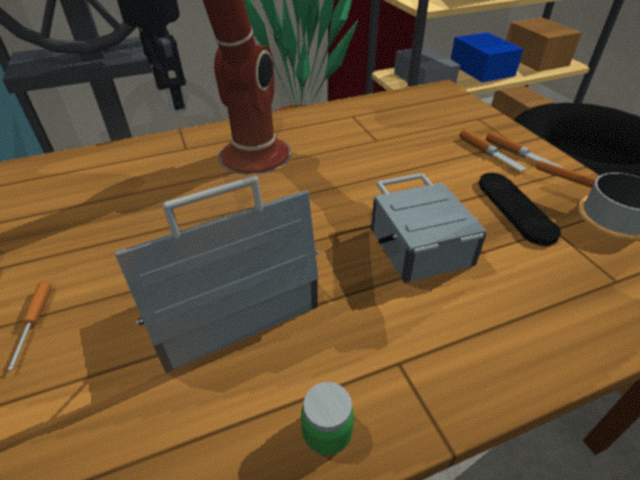

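The wide lid stands open by itself (bar at about (213,190)) with the gripper well clear. The narrow chest is shut at about (430,220). Handing in.

```bash
python3 -c "
from h import *
print(robot.sign_off())"
```

```text
the job is handed in; nothing more can be done
None
```

I lifted the wide chest's lid by its pull bar to about 1.25 rad and let go. The struts then raised it to the stop, and I handed the job in at about 16.5 s.

**Last checks:** In the final picture the lid stands wide open by itself. It measured the same angle while the open fingers still straddled the bar and again after I withdrew. The narrow chest is shut, with its lid top at about 0.10 m. The gripper is open and well clear of everything, and the wrist force is about 0.

**What went wrong or disagreed:**
- **First grasp missed:** The fingers shut on top of the bar, pressing with about 10 N. The camera and that touch both put the shut fingertips about 12 mm behind the reported TCP, not the stated 11 mm ahead. I went about 28 mm lower, and the second grasp held.
- **Wrong sign in one row:** One row of the lift went down 10 mm for 1/8 s by mistake. It did no visible harm.
- **Lift path slightly tight:** My arc was a few mm too tight partway up, giving about 19 N on the wrist. I corrected it in the next move.
- **Lid angle reads high:** The final camera angle for the lid spans about 1.45–1.50 rad, above the 1.4 stop. I put this down to bias from the lid's thickness in my method, and take the lid to be at the stop.

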